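Return the sample containers to their spill trays

ROBOT

A 6-joint arm with a two-finger parallel gripper is mounted at the origin on the work surface. World frame = base frame: x ahead of the robot, y to its left, z up, the work surface at z = 0. Lengths are in m, angles in rad, forces in N, time in s.
With the tool pointing down it reaches from about 0.25 to 0.8 m from the base axis. Payload 3.9 kg.
Tool frame: the origin (TCP) lies midway between the tips of the shut fingers; the grasp point (between the pads) lies 19 mm behind it (r.hold_point_z is the distance from the TCP to the grasp point, in m); z points along the fingers, y is the line along which they close (so a half turn about z gives the same grasp; the last joint's range is limited). The gripper opens to 85 mm and grips with 20 to 120 N. Pads are 22 mm wide; open, the fingers measure 114 mm over their backs; the gripper's body (76 mm by 85 mm) begins 54 mm behind the grasp point. The pads swing forward as they close: fully open they stand 13 mm farther back than shut.
Start: joints at [1.312, 0.26, -0.138, 1.173, 0, 1.571], TCP at [0.134, 0.508, 0.231] pointing down, gripper open.
Joint ranges: [-2.78, 2.78], [-0.83, 1.72], [-1.28, 1.37], [-1.9, 2.12], [-1.57, 1.48], [-3.14, 3.14]. Speed limits (rad/s): [2.57, 2.57, 3.14, 3.14, 3.14, 3.14].

INTERFACE

Orientations are given as a unit quaternion [x, y, z, w].
In Python, from cell import r, imaging, hand_in gives the robot as it stands. The module is installed in compiled form; this text tells all that it offers.
- The arm moves only by the tool jog_arm, never from a script. Its argument "increments" is a list of rows, each a list of 3 entries, a list of its own where there are three numbers: the shift along the tool's x, y, z in m, then the turn, a rotation vector about the tool's x, y, z in degrees, then the gripper's target within -1 to 1 (shut at 1, half-way at 0, fully open at -1). A call has 1 to 20 rows; each row shifts and turns the commanded pose from where the row before left it, along the tool's axes as they then stand; what a row does not reach is not made up. A row lasts 1/8 s, in which the tool goes at most 62.5 mm and 10.7 degrees, less where a joint would pass 70% of its speed; a pose out of reach is approached as far as the arm can. A call is refused whole if a number of a shift passes 0.0625 or a number of a turn 10.7, either way. A call with a gripper value outside its range is refused whole. The fingers move at their own pace and stop on an object; "force" is the grip in N (left out, the last holds). Time passes only in rows, so rows that do not move let the fingers close. It gives the time, the measured TCP pose, the force, the opening and the grip force at its end, in the units of the state.
- r.state(): the state, without advancing time (a new reading comes with each control period).
- imaging.read_camera(name): name is "scene" or "top" or "wrist"; returns a dict with "frame" (400x640x3 uint8, red, green, blue), "mtx" (3x3 intrinsics, pixels), "T" (4x4, takes a point from camera to world coordinates); the wrist camera has in their place "hand_eye" (4x4, takes a point from camera to tool coordinates, whose origin is the TCP and whose axes are the flange's). Camera axes: x right, y down, z forward; pixel columns grow to the right and rows downward; lengths in m; the calibration is good to about 2 mm. A picture is of the moment at which its call begins: read the wrist's pose just before it. There is no depth.
- hand_in(): hands the job in; it is judged then, once.
The state is a dict: "clock": time; "joint_positions": joint angles; "qvel": joint speeds; "tau": joint torques, N m; "ee_pos": TCP position; "tool_rot": TCP orientation; "contact_force": force on the tool from outside, world axes, zero at the start; "wrist_torque": the same for the moment, N m; "finger_gap": finger opening in m; "grip_force": force on a finger pad.
Only numpy, scipy, OpenCV 4.12 (cv2) and the standard library are available. Lean on these libraries where they do the work, as an engineer would, in place of code of your own. Each camera call takes 0.05 s, during which the arm holds its last target. There are 200 camera calls.

TASK

Clear up the lab bench: put each of the four capped containers (wide round jar, slim round vial, square bottle, oblong bottle) into the spill tray that matches its outline and size, standing upright and flat on the tray's floor inside the rim. They hold reagents, so keep them upright and set them down gently without dropping them, and leave the mortar and the wash bottle where they are.

Things in the scene. Friction and masses are not known exactly. Their poses are not given: they have to be found in the camera images.
- jar_mid (a point): Centre (35 mm above its foot) of the wide round jar, 60 mm in diameter, 70 mm high with its cap (body 54 mm high, cap 54 mm wide). x and y lie level, z up. White plastic with a black screw cap; loose, 50 to 220 g, standing on the bench at the start.
- vial_mid (a point): Centre (40 mm above its foot) of the slim round vial, 32 mm in diameter, 80 mm high with its cap (body 62 mm high, cap 26 mm wide). x and y lie level, z up. White plastic with a black screw cap; loose, 50 to 220 g, standing on the bench at the start.
- square_bottle_mid (a point): Centre (42 mm above its foot) of the square bottle, 44 x 44 mm, 84 mm high with its cap (square body 62 mm high, round cap 34 mm wide). Its x and y axes are square to its faces. x and y lie level, z up. White plastic with a black screw cap; loose, 50 to 220 g, standing on the bench at the start.
- oblong_bottle_mid (a point): Centre (36 mm above its foot) of the oblong bottle, 66 mm along its x by 28 mm along its y, 72 mm high with its cap (oblong body 54 mm high, round cap 27 mm wide). x and y lie level, z up. White plastic with a black screw cap; loose, 50 to 220 g, standing on the bench at the start.
- jar_tray: Spill tray of the jar: the large round one, 86 mm outside and 76 mm inside diameter. Grey plastic, fixed to the bench; the floor inside is 5 mm above the bench, the rim 12 mm high, the walls 5 mm thick. Origin at the centre of its underside, on the bench; z up.
- vial_tray: Spill tray of the vial: the small round one, 58 mm outside and 48 mm inside diameter. Grey plastic, fixed to the bench; the floor inside is 5 mm above the bench, the rim 12 mm high, the walls 5 mm thick. Origin at the centre of its underside, on the bench; z up.
- square_tray: Spill tray of the square bottle: the square one, 70 x 70 mm outside and 60 x 60 mm inside, sides along its x and y. Grey plastic, fixed to the bench; the floor inside is 5 mm above the bench, the rim 12 mm high, the walls 5 mm thick. Origin at the centre of its underside, on the bench; z up.
- oblong_tray: Spill tray of the oblong bottle: the oblong one, 92 mm along its x by 54 mm along its y outside, 82 x 44 mm inside. Grey plastic, fixed to the bench; the floor inside is 5 mm above the bench, the rim 12 mm high, the walls 5 mm thick. Origin at the centre of its underside, on the bench; z up.
- mortar_mid (a point): Bystander: centre (24 mm above its foot) of a loose white porcelain mortar (a bowl), 84 mm wide at the rim, 48 mm high, 300 g, near the middle of the work area.
- wash_bottle_mid (a point): Bystander: centre (67 mm above its foot) of a loose white wash bottle with a blue cap, 66 mm in diameter, 135 mm high plus a bent thin spout up to about 175 mm that reaches 63 mm out along its x; 350 g, towards the back of the work area on the robot's right.

How it is judged:
By the outcome, as a careful person would: the job done as asked, in the order asked, and still so for the second after the job is handed in, with the robot touching nothing.
It also fails if it takes over 102 s, if anything falls off the work surface, if the arm or the gripper's body presses on something with over 40 N, if the wrist force passes 120 N, or if a joint passes its speed limit or range.

## Working session

There is one attempt and no reset: what is moved stays moved. The work goes in short steps, Python scripts to look and compute and a tool call to move; the robot and the scene stay as the last step left them, time stands still between calls to the robot, and variables do not carry over. Pictures are saved under pics/ and viewed, at most 14 in all, crops included, and the job is handed in when it is done.

Besides the shell and the picture viewer there is one more tool, called after "Call:" by a JSON object that holds its "name" and its "arguments", one argument or row to a line. jog_arm: Moves the arm, as the interface text tells. Its arguments: {"type":"object","properties":{"increments":{"type":"array"},"force":{"type":"number"}},"required":["increments"]}

```bash
mkdir -p pics; python3 - <<'E'
from cell import r, imaging
import cv2, numpy as np
s=r.state();print({k:np.round(v,3).tolist() for k,v in s.items()}, r.hold_point_z)
for n in ("top","scene"):
    d=imaging.read_camera(n);cv2.imwrite(f"pics/{n}0.png",d["frame"][...,::-1]);print(n,d["mtx"].round(1).tolist(),d["T"].round(4).tolist())
d=imaging.read_camera("wrist");print(d["hand_eye"].round(4).tolist(),d["mtx"].tolist())
E
```

```text
{'clock': 0.0, 'joint_positions': [1.312, 0.261, -0.139, 1.173, 0.0, 1.571], 'qvel': [0.0, -0.001, 0.0, -0.001, 0.001, -0.0], 'tau': [-0.001, -40.568, 25.392, 0.019, 0.0, 0.0], 'ee_pos': [0.134, 0.507, 0.23], 'tool_rot': [0.129, 0.992, -0.001, -0.0], 'contact_force': [-0.639, -0.699, -0.605], 'wrist_torque': [-0.012, -0.001, -0.037], 'grip_force': 0.0, 'finger_gap': 0.085} 0.0187
top [[388.8, 0.0, 318.4], [0.0, 388.8, 200.7], [0.0, 0.0, 1.0]] [[0.0262, -0.9807, 0.1939, 0.3503], [-0.9996, -0.0233, 0.0171, -0.0018], [-0.0122, -0.1942, -0.9809, 1.0154], [0.0, 0.0, 0.0, 1.0]]
scene [[382.4, 0.0, 323.6], [0.0, 382.4, 195.4], [0.0, 0.0, 1.0]] [[-0.015, 0.6691, -0.743, 1.206], [0.9999, 0.0107, -0.0105, 0.0173], [0.001, -0.7431, -0.6692, 0.6956], [0.0, 0.0, 0.0, 1.0]]
[[0.0006, -0.9466, -0.3224, 0.0838], [1.0, 0.0007, -0.0004, 0.0009], [0.0006, -0.3224, 0.9466, -0.1422], [0.0, 0.0, 0.0, 1.0]] [[324.37605780409876, 0.0, 323.4253574499312], [0.0, 324.37605780409876, 200.26511229543974], [0.0, 0.0, 1.0]]
```

View pics/top0.png

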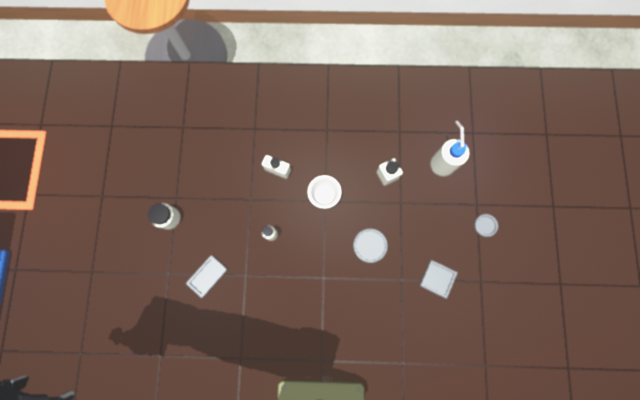

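View pics/scene0.png

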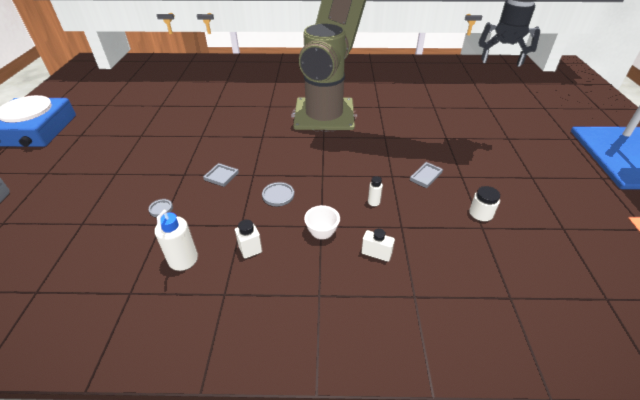

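```bash
cat > h.py <<'E'
import cv2, numpy as np
from scipy.optimize import minimize
# name: (shape,sx,sy,body h,cap d,total h,(u,v top px))
O={"jar":("c",.06,.06,.054,.054,.07,(164,216)),"vial":("c",.032,.032,.062,.026,.08,(269,233)),
"square":("b",.044,.044,.062,.034,.084,(390,172)),"oblong":("b",.066,.028,.054,.027,.072,(277,167)),
"jar_tray":("c",.086,.086,.012,0,0,(370,246)),"vial_tray":("c",.058,.058,.012,0,0,(486,225)),
"square_tray":("b",.07,.07,.012,0,0,(439,279)),"oblong_tray":("b",.092,.054,.012,0,0,(207,277)),
"mortar":("c",.084,.084,.048,0,0,(324,192))}
S=4
def proj(P,K,T):
    p=(P-T[:3,3])@T[:3,:3]; q=p@K.T; return q[:,:2]/q[:,2:]
def ray(u,v,K,T,z):
    d=T[:3,:3]@np.linalg.solve(K,[u,v,1]); return T[:3,3]+d*(z-T[2,3])/d[2]
def prism(sh,sx,sy,z0,z1,x,y,a):
    if sh=="c":
        t=np.linspace(0,2*np.pi,48,endpoint=False);f=np.c_[np.cos(t)*sx/2,np.sin(t)*sy/2]
    else: f=np.array([[1,1],[1,-1],[-1,-1],[-1,1]])*[sx/2,sy/2]
    c,s=np.cos(a),np.sin(a);f=f@np.array([[c,s],[-s,c]])+[x,y]
    return np.r_[np.c_[f,f[:,:1]*0+z0],np.c_[f,f[:,:1]*0+z1]]
def fill(im,P,K,T,o,val):
    h=cv2.convexHull(((proj(P,K,T)-o+.5)*S*16).astype(np.float32)).round().astype(np.int32)
    cv2.fillConvexPoly(im,h,val,cv2.LINE_AA,4)
def render(n,p,K,T,o,w,zb=0):
    sh,sx,sy,hb,cd,ht,_=O[n]; a=p[2] if len(p)>2 else 0
    im=np.zeros((w*S,w*S),np.uint8)
    fill(im,prism(sh,sx,sy,zb,zb+hb,p[0],p[1],a),K,T,o,255)
    if cd: fill(im,prism("c",cd,cd,zb+hb+.001,zb+ht,p[0],p[1],0),K,T,o,0)
    return cv2.resize(im,(w,w),interpolation=cv2.INTER_AREA)/255.
def fit(n,views,p0=None,zb=0,w=70):
    """views: list of (frame,K,T)"""
    sh,hb=O[n][0],O[n][3]; best=None
    if p0 is None: p0=ray(*O[n][6],*views[0][1:],hb/2)[:2]
    V=[]
    for f,K,T in views:
        c=proj(np.array([[p0[0],p0[1],zb+hb/2]]),K,T)[0];o=(c-w/2).astype(int)
        g=f[max(o[1],0):o[1]+w,max(o[0],0):o[0]+w].min(2).astype(float)
        if g.shape!=(w,w): continue
        m=np.clip((g-60)/60,0,1)
        V.append((m,K,T,o))
    def cost(p): return sum((cv2.GaussianBlur(render(n,p,K,T,o,w,zb)-m,(0,0),1)**2).sum() for m,K,T,o in V)
    for a in ([0] if sh=="c" else np.arange(0,np.pi if O[n][1]!=O[n][2] else np.pi/2,.35)):
        x0=np.r_[p0[:2],a] if sh=="b" else np.array(p0[:2])
        sim=np.vstack([x0]+[x0+np.eye(len(x0))[i]*[.012,.012,.3][i] for i in range(len(x0))])
        q=minimize(cost,x0,method="Nelder-Mead",options=dict(initial_simplex=sim,xatol=1e-4,fatol=1e-3))
        if best is None or q.fun<best.fun: best=q
    return best.x,best.fun,V
E
python3 - <<'E'
from h import *
from cell import imaging
C={n:imaging.read_camera(n) for n in("top","scene")}
v={n:(d["frame"],d["mtx"],d["T"]) for n,d in C.items()}
for n in O:
    out=[]
    for vs in ([v["top"]],[v["top"],v["scene"]]):
        p,c,_=fit(n,vs,w=44); out.append((p.round(4).tolist(),round(c,1)))
    print(n,out)
for z,uv in ((0.135,(457,149)),(0.03,(443,165)),(.175,(458,123))): print("wash",ray(*uv,*v["top"][1:],z).round(3))
E
```

```text
jar [([0.4964, 0.4149], np.float64(94.1)), ([0.4945, 0.4147], np.float64(118.6))]
vial [([0.4615, 0.1414], np.float64(144.0)), ([0.4581, 0.1399], np.float64(166.0))]
square [([0.6278, -0.1671, 2.0256], np.float64(198.4)), ([0.6238, -0.1649, 2.0858], np.float64(238.5))]
oblong [([0.636, 0.1299, 1.248], np.float64(166.1)), ([0.6328, 0.1312, 1.1949], np.float64(204.0))]
jar_tray [([0.4363, -0.12], np.float64(104.7)), ([0.4348, -0.1193], np.float64(120.2))]
vial_tray [([0.496, -0.4212], np.float64(52.6)), ([0.4954, -0.4194], np.float64(169.6))]
square_tray [([0.3555, -0.2934, 1.1337], np.float64(63.3)), ([0.3543, -0.2927, 1.1436], np.float64(80.2))]
oblong_tray [([0.3469, 0.2981, 2.4649], np.float64(71.5)), ([0.3456, 0.2983, -0.684], np.float64(88.5))]
mortar [([0.5704, 0.0022], np.float64(171.9)), ([0.5622, 0.003], np.float64(388.4))]
wash [ 0.656 -0.31   0.135]
wash [ 0.648 -0.309  0.03 ]
wash [ 0.705 -0.301  0.175]
```

```bash
cat >> h.py <<'E'
def overlay(views,poses,fn,w=44,zb=0):
    rows=[]
    for f,K,T in views:
        t=[]
        for n,p in poses.items():
            c=proj(np.array([[p[0],p[1],zb+O[n][3]/2]]),K,T)[0];o=(c-w/2).astype(int)
            g=cv2.resize(np.ascontiguousarray(f[o[1]:o[1]+w,o[0]:o[0]+w,::-1]),None,fx=4*44/w,fy=4*44/w,interpolation=cv2.INTER_NEAREST)
            m=cv2.resize(render(n,p,K,T,o,w,zb),g.shape[1::-1])>.5
            for q in cv2.findContours(m.astype(np.uint8),cv2.RETR_LIST,cv2.CHAIN_APPROX_NONE)[0]: cv2.drawContours(g,[q],-1,(0,0,255),1)
            t.append(g)
        rows.append(t)
    t=[x for y in zip(*rows) for x in y]
    while len(t)%4: t.append(t[0]*0)
    im=np.vstack([np.hstack(t[i:i+4]) for i in range(0,len(t),4)])
    s=min(1,800/im.shape[1],600/im.shape[0]); cv2.imwrite(fn,cv2.resize(im,None,fx=s,fy=s))
E
python3 - <<'E'
from h import *
from cell import imaging
v=[(d["frame"],d["mtx"],d["T"]) for d in map(imaging.read_camera,("top","scene"))]
names=["jar","vial","square","oblong","vial_tray","oblong_tray"]
overlay(v,{n:fit(n,v,w=44)[0] for n in names},"pics/ov1.png")
E
```

```text
(no output)
```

View pics/ov1.png

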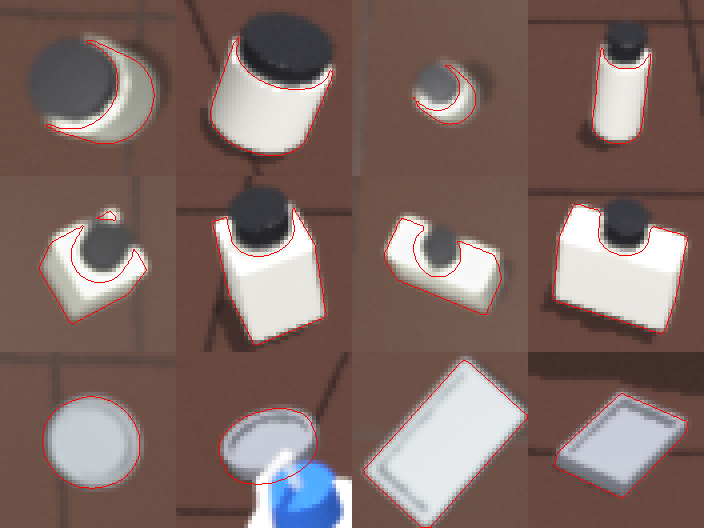

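```bash
cat > go.py <<'E'
import sys,numpy as np
from scipy.spatial.transform import Rotation as Ro
from cell import r
def go(x,y,z,yaw=None,p=None):
    """total tool-axis shift (mm, before turning) and turn about tool z (deg) to reach the pose; yaw = tool y angle, mod pi"""
    s=r.state();R=Ro.from_quat(s["tool_rot"]);c=s["ee_pos"] if p is None else p
    d=R.inv().apply(np.array([x,y,z])-c);ya=R.as_matrix()[:,1];a=np.arctan2(ya[1],ya[0])
    print("shift mm",(d*1e3).round(1),"yaw",a.round(3),"turn",None if yaw is None else np.round(-np.degrees((yaw-a+np.pi/2)%np.pi-np.pi/2),1),
     "q",np.round(s["joint_positions"],2),"tilt",np.round(R.as_matrix()[:2,2],4),"t",s["clock"])
if __name__=="__main__": go(*map(float,sys.argv[1:]))
E
python3 go.py .4945 .4147 .20 
```

```text
shift mm [-371.9    2.7   31.1] yaw 1.312 turn None q [ 1.31  0.26 -0.14  1.17 -0.    1.57] tilt [-0.0001 -0.0005] t 0.35
```

Call:
{"name": "jog_arm", "arguments": {
  "increments": [
    [[-0.03,0,0],[0,0,0],-1],
    [[-0.046,0,0.005],[0,0,0],-1],
    [[-0.046,0,0.005],[0,0,0],-1],
    [[-0.046,0,0.005],[0,0,0],-1],
    [[-0.046,0.003,0.005],[0,0,0],-1],
    [[-0.046,0,0.005],[0,0,0],-1],
    [[-0.046,0,0.005],[0,0,0],-1],
    [[-0.046,0,0],[0,0,0],-1],
    [[-0.02,0,0],[0,0,0],-1],
    [[0,0,0],[0,0,0],-1],
    [[0,0,0],[0,0,0],-1]
  ]
}}

```text
clock: 1.72
ee_pos: [0.4933, 0.4156, 0.2013]
tool_rot: [0.128, 0.992, -0.0, -0.001]
contact_force: [-0.1, -0.7, 0.3]
finger_gap: 0.0853
grip_force: 0.0
```

```bash
cat >> h.py <<'E'
def wrist():
    from cell import r,imaging
    from scipy.spatial.transform import Rotation as Ro
    s=r.state();d=imaging.read_camera("wrist")
    W=np.eye(4);W[:3,:3]=Ro.from_quat(s["tool_rot"]).as_matrix();W[:3,3]=s["ee_pos"]
    return d["frame"],d["mtx"],W@d["hand_eye"]
E
python3 - <<'E'
from h import *
from go import go
v=[wrist()];p,c,_=fit("jar",v,[.4945,.4147],w=130);print(p,c)
overlay(v,{"jar":p},"pics/w1.png",w=130)
cv2.imwrite("pics/w1f.png",v[0][0][...,::-1])
go(*p,.015)
E
```

```text
[0.49580868 0.41332721] 4451.15735344439
shift mm [ -3.3  -1.6 186.5] yaw 1.314 turn None q [0.7  0.48 0.12 1.21 0.   0.96] tilt [-0.0009  0.    ] t 1.775
```

View pics/w1f.png

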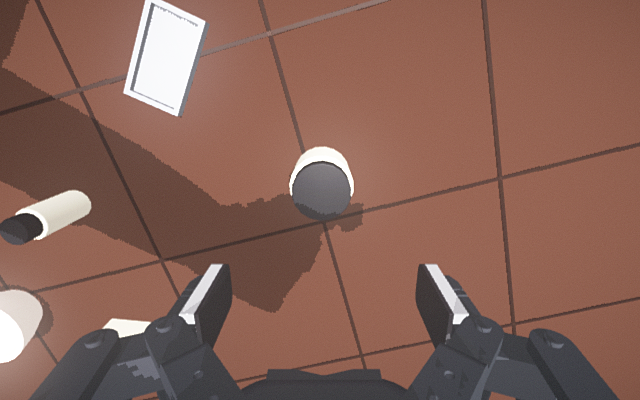

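View pics/w1.png

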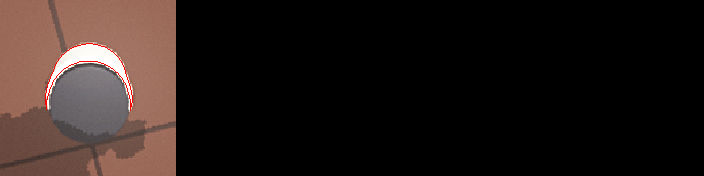

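Call:
{"name": "jog_arm", "arguments": {
  "increments": [
    [[-0.002,-0.001,0.02],[0,0,0],-1],
    [[0,0,0.045],[0,0,0],-1],
    [[0,0,0.045],[0,0,0],-1],
    [[0,0,0.045],[0,0,0],-1],
    [[0,0,0.022],[0,0,0],-1],
    [[0,0,0.01],[0,0,0],-1],
    [[0,0,0],[0,0,0],-1],
    [[0,0,0],[0,0,0],1],
    [[0,0,0],[0,0,0],1],
    [[0,0,0],[0,0,0],1],
    [[0,0,0],[0,0,0],1],
    [[0,0,0],[0,0,0],1]
  ],
  "force": 35
}}

```text
clock: 3.28
ee_pos: [0.4972, 0.4144, 0.0161]
tool_rot: [0.129, 0.992, 0.001, 0.001]
contact_force: [-1.1, -0.4, 6.9]
finger_gap: 0.0592
grip_force: 38.5
```

Call:
{"name": "jog_arm", "arguments": {
  "increments": [
    [[0,0,-0.005],[0,0,0],1],
    [[0,0,-0.015],[0,0,0],1],
    [[0,0,-0.03],[0,0,0],1],
    [[0,0,-0.04],[0,0,0],1],
    [[0,0,-0.03],[0,0,0],1],
    [[0,0,-0.02],[0,0,0],1],
    [[0,0,-0.01],[0,0,0],1],
    [[0,0,0],[0,0,0],1],
    [[0,0,0],[0,0,0],1]
  ]
}}

```text
clock: 4.4
ee_pos: [0.4958, 0.4133, 0.1632]
tool_rot: [0.129, 0.992, -0.001, -0.001]
contact_force: [-0.3, -0.4, -2.8]
finger_gap: 0.0589
grip_force: 38.3
```

```bash
python3 go.py .4355 -.1195 .165; python3 -c "
import h,cv2
f,K,T=h.wrist();cv2.imwrite('pics/w2.png',f[...,::-1])"
```

```text
shift mm [ -78.  -530.5   -1. ] yaw 1.312 turn None q [0.69 0.5  0.06 1.13 0.   0.95] tilt [-0.0016 -0.0013] t 4.4
```

View pics/w2.png

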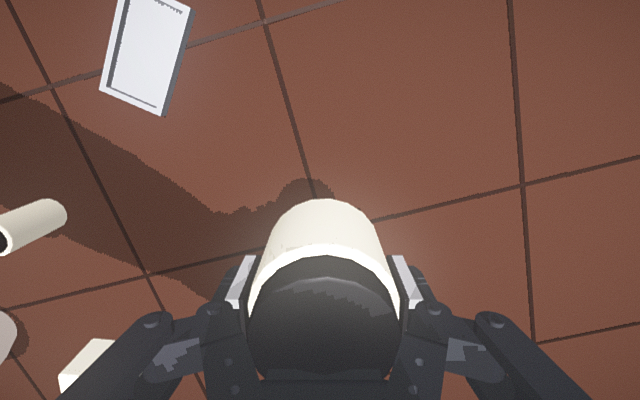

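Call:
{"name": "jog_arm", "arguments": {
  "increments": [
    [[-0.002,-0.0155,0],[0,0,0],1],
    [[-0.005,-0.03,0],[0,0,0],1],
    [[-0.006,-0.04,0],[0,0,0],1],
    [[-0.006,-0.045,0],[0,0,0],1],
    [[-0.007,-0.045,0],[0,0,0],1],
    [[-0.007,-0.045,0],[0,0,0],1],
    [[-0.007,-0.045,0],[0,0,0],1],
    [[-0.007,-0.045,0],[0,0,0],1],
    [[-0.007,-0.045,0],[0,0,0],1],
    [[-0.007,-0.045,0],[0,0,0],1],
    [[-0.007,-0.045,0],[0,0,0],1],
    [[-0.006,-0.04,0],[0,0,0],1],
    [[-0.003,-0.03,0],[0,0,0],1],
    [[-0.001,-0.015,0],[0,0,0],1],
    [[0,0,0],[0,0,0],1],
    [[0,0,0],[0,0,0],1]
  ]
}}

```text
clock: 6.45
ee_pos: [0.4359, -0.1183, 0.1642]
tool_rot: [0.129, 0.992, 0.0, -0.0]
contact_force: [0.6, -0.2, -2.8]
finger_gap: 0.0593
grip_force: 38.4
```

```bash
python3 - <<'E'
from h import *
from go import go
v=[wrist()];go(.4355,-.1195,.022)
cv2.imwrite("pics/w3.png",v[0][0][...,::-1])
E
```

```text
shift mm [ 1.000e-01 -1.500e+00  1.422e+02] yaw 1.313 turn None q [-0.26  0.18 -0.43  0.96  0.   -0.01] tilt [-0.0002  0.0005] t 6.5
```

View pics/w3.png

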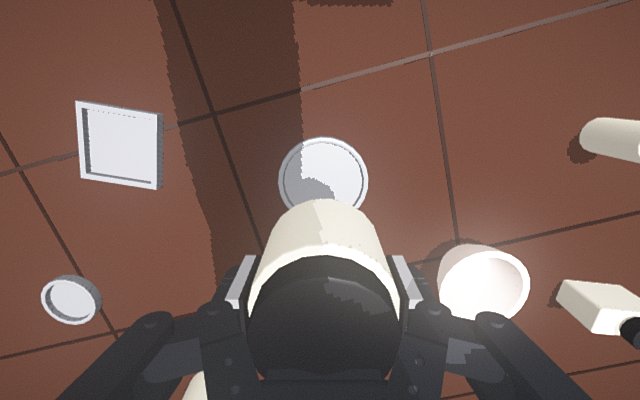

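Call:
{"name": "jog_arm", "arguments": {
  "increments": [
    [[0,-0.001,0.015],[0,0,0],1],
    [[0,0,0.035],[0,0,0],1],
    [[0,0,0.04],[0,0,0],1],
    [[0,0,0.03],[0,0,0],1],
    [[0,0,0.012],[0,0,0],1],
    [[0,0,0.004],[0,0,0],1],
    [[0,0,0.003],[0,0,0],1],
    [[0,0,0.001],[0,0,0],1],
    [[0,0,0.001],[0,0,0],1],
    [[0,0,0],[0,0,0],1]
  ]
}}

```text
clock: 7.75
ee_pos: [0.436, -0.1201, 0.0236]
tool_rot: [0.129, 0.992, -0.0, 0.0]
contact_force: [0.1, 0.3, -2.3]
finger_gap: 0.0589
grip_force: 38.5
```

Call:
{"name": "jog_arm", "arguments": {
  "increments": [
    [[0,0,0.001],[0,0,0],1],
    [[0,0,0.001],[0,0,0],1],
    [[0,0,0],[0,0,0],1]
  ]
}}

```text
clock: 8.12
ee_pos: [0.4357, -0.12, 0.0212]
tool_rot: [0.129, 0.992, 0.0, -0.0]
contact_force: [-0.4, -0.4, -2.3]
finger_gap: 0.0593
grip_force: 38.5
```

Call:
{"name": "jog_arm", "arguments": {
  "increments": [
    [[0,0,0.001],[0,0,0],1],
    [[0,0,0.001],[0,0,0],1],
    [[0,0,0],[0,0,0],1]
  ]
}}

```text
clock: 8.5
ee_pos: [0.4357, -0.12, 0.021]
tool_rot: [0.129, 0.992, -0.0, 0.0]
contact_force: [-5.6, 2.4, 17.0]
finger_gap: 0.0591
grip_force: 40.5
```

Call:
{"name": "jog_arm", "arguments": {
  "increments": [
    [[0,0,-0.001],[0,0,0],1],
    [[0,0,0],[0,0,0],0],
    [[0,0,0],[0,0,0],-1],
    [[0,0,0],[0,0,0],-1],
    [[0,0,0],[0,0,0],-1],
    [[0,0,-0.01],[0,0,0],-1],
    [[0,0,-0.03],[0,0,0],-1],
    [[0,0,-0.05],[0,0,0],-1],
    [[0,0,-0.05],[0,0,0],-1],
    [[0,0,-0.02],[0,0,0],-1],
    [[0,0,0],[0,0,0],-1]
  ]
}}

```text
clock: 9.88
ee_pos: [0.4373, -0.1205, 0.1825]
tool_rot: [0.129, 0.992, -0.0, 0.002]
contact_force: [-0.1, 0.1, 0.3]
finger_gap: 0.0857
grip_force: 0.0
```

```bash
python3 go.py .458 .140 .18
```

```text
shift mm [ 46.7 257.1   2.2] yaw 1.312 turn None q [-0.27  0.16 -0.4   1.   -0.   -0.01] tilt [ 0.0047 -0.0013] t 9.875
```

Call:
{"name": "jog_arm", "arguments": {
  "increments": [
    [[0.005,0.027,0],[0,0,0],-1],
    [[0.008,0.045,0],[0,0,0],-1],
    [[0.008,0.045,0],[0,0,0],-1],
    [[0.008,0.045,0],[0,0,0],-1],
    [[0.008,0.045,0],[0,0,0],-1],
    [[0.006,0.035,0],[0,0,0],-1],
    [[0.004,0.015,0],[0,0,0],-1],
    [[0,0,0],[0,0,0],-1],
    [[0,0,0],[0,0,0],-1]
  ]
}}

```text
clock: 11.0
ee_pos: [0.4556, 0.1394, 0.1798]
tool_rot: [0.13, 0.992, -0.001, -0.001]
contact_force: [-0.3, 0.3, 0.5]
finger_gap: 0.0854
grip_force: 0.0
```

```bash
python3 - <<'E'
from h import *
from go import go
from cell import imaging
v=[wrist()];p,c,_=fit("vial",v,[.458,.140],w=120);print(p,c);go(*p,.02)
overlay(v,{"vial":p},"pics/w4.png",w=120)
d=imaging.read_camera("top");t=[(d["frame"],d["mtx"],d["T"])]
print("jar now",fit("jar",t,[.4355,-.1195],zb=.005,w=40)[0])
E
```

```text
[0.45848098 0.1394142 ] 628.6402876589573
shift mm [ -2.7   1.  160. ] yaw 1.311 turn None q [ 0.3   0.21 -0.35  1.02 -0.    0.56] tilt [-0.0008 -0.0007] t 11.05
jar now [ 0.43598805 -0.12006705]
```

View pics/w4.png

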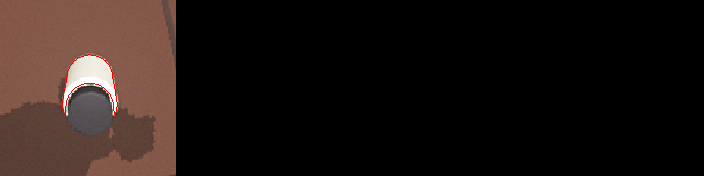

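Call:
{"name": "jog_arm", "arguments": {
  "increments": [
    [[-0.0025,0.001,0.02],[0,0,0],-1],
    [[0,0,0.045],[0,0,0],-1],
    [[0,0,0.045],[0,0,0],-1],
    [[0,0,0.03],[0,0,0],-1],
    [[0,0,0.013],[0,0,0],-1],
    [[0,0,0.005],[0,0,0],-1],
    [[0,0,0],[0,0,0],-1],
    [[0,0,0],[0,0,0],0],
    [[0,0,0],[0,0,0],0],
    [[0,0,0],[0,0,0],0.3],
    [[0,0,0],[0,0,0],1],
    [[0,0,0],[0,0,0],1],
    [[0,0,0],[0,0,0],1],
    [[0,0,0],[0,0,0],1]
  ],
  "force": 35
}}

```text
clock: 12.85
ee_pos: [0.4591, 0.1408, 0.0229]
tool_rot: [0.129, 0.992, 0.0, 0.0]
contact_force: [-0.5, -1.5, 6.3]
finger_gap: 0.0311
grip_force: 34.4
```

Call:
{"name": "jog_arm", "arguments": {
  "increments": [
    [[0,0,-0.005],[0,0,0],1],
    [[0,0,-0.015],[0,0,0],1],
    [[0,0,-0.03],[0,0,0],1],
    [[0,0,-0.04],[0,0,0],1],
    [[0,0,-0.03],[0,0,0],1],
    [[0,0,-0.02],[0,0,0],1],
    [[0,0,-0.01],[0,0,0],1],
    [[0,0,0],[0,0,0],1],
    [[0,0,0],[0,0,0],1]
  ]
}}

```text
clock: 13.98
ee_pos: [0.4581, 0.1405, 0.1713]
tool_rot: [0.129, 0.992, -0.0, -0.001]
contact_force: [-0.6, 0.0, -0.9]
finger_gap: 0.0315
grip_force: 34.7
```

```bash
python3 go.py .4955 -.4205 .172
```

```text
shift mm [-1.798e+02 -5.328e+02 -5.000e-01] yaw 1.312 turn None q [ 0.3   0.22 -0.36  1.    0.    0.56] tilt [-0.0019 -0.0005] t 13.975
```

Call:
{"name": "jog_arm", "arguments": {
  "increments": [
    [[-0.005,-0.015,0],[0,0,0],1],
    [[-0.01,-0.03,0],[0,0,0],1],
    [[-0.015,-0.0445,0],[0,0,0],1],
    [[-0.015,-0.0445,0],[0,0,0],1],
    [[-0.015,-0.0445,0],[0,0,0],1],
    [[-0.015,-0.0445,0],[0,0,0],1],
    [[-0.015,-0.0445,0],[0,0,0],1],
    [[-0.015,-0.0445,0],[0,0,0],1],
    [[-0.015,-0.0445,0],[0,0,0],1],
    [[-0.015,-0.0445,0],[0,0,0],1],
    [[-0.015,-0.0445,0],[0,0,0],1],
    [[-0.015,-0.0445,0],[0,0,0],1],
    [[-0.01,-0.028,0],[0,0,0],1],
    [[-0.005,-0.015,0],[0,0,0],1],
    [[0,0,0],[0,0,0],1],
    [[0,0,0],[0,0,0],1]
  ]
}}

```text
clock: 15.98
ee_pos: [0.496, -0.4193, 0.1721]
tool_rot: [0.129, 0.992, 0.001, -0.001]
contact_force: [-0.2, 0.5, -0.8]
finger_gap: 0.0313
grip_force: 34.9
```

```bash
python3 - <<'E'
from h import *
from go import go
v=[wrist()];go(.4955,-.4205,.029)
cv2.imwrite("pics/w5.png",v[0][0][...,::-1])
E
```

```text
shift mm [  0.2  -1.5 143.3] yaw 1.313 turn None q [-0.7   0.5   0.08  1.15  0.   -0.44] tilt [-0.0006  0.0009] t 16.025
```

View pics/w5.png

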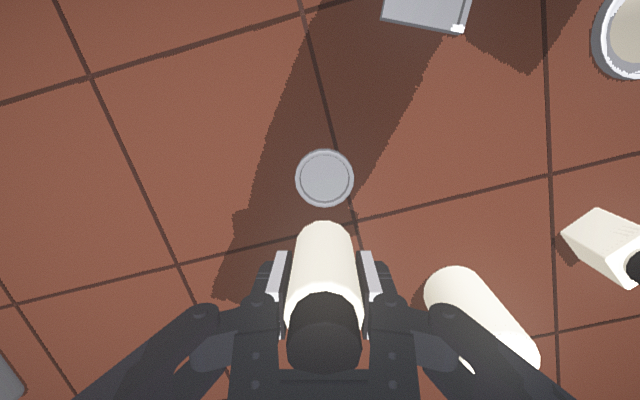

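Call:
{"name": "jog_arm", "arguments": {
  "increments": [
    [[0,-0.0015,0.015],[0,0,0],1],
    [[0,0,0.035],[0,0,0],1],
    [[0,0,0.04],[0,0,0],1],
    [[0,0,0.03],[0,0,0],1],
    [[0,0,0.014],[0,0,0],1],
    [[0,0,0.006],[0,0,0],1],
    [[0,0,0.001],[0,0,0],1],
    [[0,0,0.001],[0,0,0],1],
    [[0,0,0.001],[0,0,0],1],
    [[0,0,0.001],[0,0,0],1],
    [[0,0,0],[0,0,0],1]
  ]
}}

```text
clock: 17.4
ee_pos: [0.496, -0.4221, 0.0284]
tool_rot: [0.129, 0.992, -0.0, 0.0]
contact_force: [-0.5, 0.3, -0.7]
finger_gap: 0.0309
grip_force: 34.9
```

Call:
{"name": "jog_arm", "arguments": {
  "increments": [
    [[0,0,0.001],[0,0,0],1],
    [[0,0,0.001],[0,0,0],1],
    [[0,0,0],[0,0,0],1]
  ]
}}

```text
clock: 17.77
ee_pos: [0.4962, -0.4221, 0.0279]
tool_rot: [0.129, 0.992, -0.0, 0.0]
contact_force: [-2.2, 1.8, 6.9]
finger_gap: 0.031
grip_force: 35.6
```

Call:
{"name": "jog_arm", "arguments": {
  "increments": [
    [[0,0,-0.001],[0,0,0],1],
    [[0,0,0],[0,0,0],0.3],
    [[0,0,0],[0,0,0],0],
    [[0,0,0],[0,0,0],-1],
    [[0,0,0],[0,0,0],-1],
    [[0,0,0],[0,0,0],-1],
    [[0,0,-0.01],[0,0,0],-1],
    [[0,0,-0.03],[0,0,0],-1],
    [[0,0,-0.05],[0,0,0],-1],
    [[0,0,-0.05],[0,0,0],-1],
    [[0,0,-0.02],[0,0,0],-1],
    [[0,0,0],[0,0,0],-1]
  ]
}}

```text
clock: 19.27
ee_pos: [0.4972, -0.4231, 0.1903]
tool_rot: [0.129, 0.992, -0.002, 0.002]
contact_force: [0.5, -0.7, -0.5]
finger_gap: 0.0855
grip_force: 0.0
```

```bash
python3 - <<'E'
from go import go
from h import *
from cell import imaging
go(.46,-.165,.19);go(.624,-.165,.19,.515,[.46,-.165,.19])
d=imaging.read_camera("top");t=[(d["frame"],d["mtx"],d["T"])]
p=fit("vial",t,[.4955,-.4205],zb=.005,w=30)[0];print(p)
E
```

```text
shift mm [102.  239.9  -0.8] yaw 1.312 turn None q [-0.7   0.49  0.12  1.19 -0.   -0.45] tilt [ 0.0042 -0.0036] t 19.275
shift mm [-158.5   42.     0.7] yaw 1.312 turn 45.7 q [-0.7   0.49  0.12  1.19 -0.   -0.45] tilt [ 0.0042 -0.0036] t 19.275
[ 0.49309235 -0.41420126]
```

Call:
{"name": "jog_arm", "arguments": {
  "increments": [
    [[0.008,0.02,0],[0,0,0],-1],
    [[0.017,0.04,0],[0,0,0],-1],
    [[0.019,0.045,0],[0,0,0],-1],
    [[0.019,0.045,0],[0,0,0],-1],
    [[0.019,0.045,0],[0,0,0],-1],
    [[0.013,0.03,0],[0,0,0],-1],
    [[0.007,0.015,0],[0,0,0],-1],
    [[-0.0125,0.004,0],[0,0,0],-1],
    [[-0.035,0.009,0],[0,0,0],-1],
    [[-0.04,0.01,0],[0,0,0],-1],
    [[-0.04,0.011,0],[0,0,0],-1],
    [[-0.03,0.008,0],[0,0,0],-1],
    [[-0.001,0,0],[0,0,5],-1],
    [[0,0,0],[0,0,10],-1],
    [[0,0,0],[0,0,10],-1],
    [[0,0,0],[0,0,10],-1],
    [[0,0,0],[0,0,7.7],-1],
    [[0,0,0],[0,0,3],-1],
    [[0,0,0],[0,0,0],-1],
    [[0,0,0],[0,0,0],-1]
  ]
}}

```text
clock: 21.82
ee_pos: [0.6233, -0.1646, 0.1867]
tool_rot: [0.504, 0.864, -0.0, -0.0]
contact_force: [0.4, -0.2, 0.3]
finger_gap: 0.0851
grip_force: 0.0
```

```bash
python3 - <<'E'
from h import *
from go import go
from cell import imaging
d=imaging.read_camera("top");t=[(d["frame"],d["mtx"],d["T"])]
print("vial",fit("vial",t,[.4955,-.4205],zb=.005,w=30)[0])
v=[wrist()];p,c,_=fit("square",v,[.624,-.165],w=130);print(p,c);go(p[0],p[1],.02,p[2]);go(p[0],p[1],.02,p[2]+np.pi/2)
overlay(v,{"square":p},"pics/w6.png",w=130)
E
```

```text
vial [ 0.51225198 -0.43245743]
[ 0.62467355 -0.16428601  0.49252401] 452.9927232908607
shift mm [ -0.8   1.4 167. ] yaw 0.514 turn 1.3 q [-0.26  0.49  0.09  1.18 -0.    0.8 ] tilt [-0.0001 -0.0001] t 21.925
shift mm [ -0.8   1.4 167. ] yaw 0.514 turn -88.7 q [-0.26  0.49  0.09  1.18 -0.    0.8 ] tilt [-0.0001 -0.0001] t 21.925
```

View pics/w6.png

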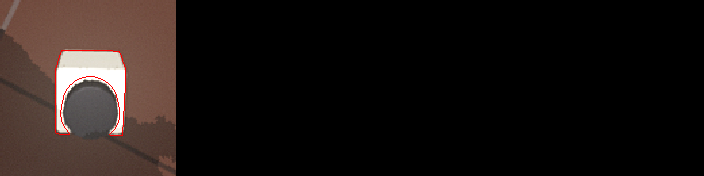

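Call:
{"name": "jog_arm", "arguments": {
  "increments": [
    [[-0.001,0.001,0.02],[0,0,1],-1],
    [[0,0,0.045],[0,0,0],-1],
    [[0,0,0.045],[0,0,0],-1],
    [[0,0,0.037],[0,0,0],-1],
    [[0,0,0.012],[0,0,0],-1],
    [[0,0,0.005],[0,0,0],-1],
    [[0,0,0],[0,0,0],-1],
    [[0,0,0],[0,0,0],0],
    [[0,0,0],[0,0,0],0],
    [[0,0,0],[0,0,0],1],
    [[0,0,0],[0,0,0],1],
    [[0,0,0],[0,0,0],1],
    [[0,0,0],[0,0,0],1]
  ],
  "force": 35
}}

```text
clock: 23.55
ee_pos: [0.625, -0.1644, 0.0244]
tool_rot: [0.511, 0.859, 0.0, 0.001]
contact_force: [-0.5, 0.3, 5.8]
finger_gap: 0.0436
grip_force: 36.8
```

Call:
{"name": "jog_arm", "arguments": {
  "increments": [
    [[0,0,-0.005],[0,0,0],1],
    [[0,0,-0.015],[0,0,0],1],
    [[0,0,-0.03],[0,0,0],1],
    [[0,0,-0.04],[0,0,0],1],
    [[0,0,-0.03],[0,0,0],1],
    [[0,0,-0.02],[0,0,0],1],
    [[0,0,-0.01],[0,0,0],1],
    [[0,0,0],[0,0,0],1],
    [[0,0,0],[0,0,0],1]
  ]
}}

```text
clock: 24.68
ee_pos: [0.6234, -0.164, 0.1722]
tool_rot: [0.511, 0.859, -0.0, -0.001]
contact_force: [-0.2, 1.1, -1.3]
finger_gap: 0.0436
grip_force: 36.1
```

```bash
python3 - <<'E'
from go import go
go(.45,-.165,.172);go(.3545,-.2925,.172,1.144,[.45,-.165,.172])
E
```

```text
shift mm [  81.8 -152.9    0.5] yaw 0.497 turn None q [-0.26  0.49  0.07  1.15  0.    0.82] tilt [-0.002   0.0005] t 24.675
shift mm [-6.650e+01 -1.447e+02  1.000e-01] yaw 0.497 turn -37.1 q [-0.26  0.49  0.07  1.15  0.    0.82] tilt [-0.002   0.0005] t 24.675
```

Call:
{"name": "jog_arm", "arguments": {
  "increments": [
    [[0.0005,-0.015,0],[0,0,0],1],
    [[0.002,-0.03,0],[0,0,0],1],
    [[0.0025,-0.045,0],[0,0,0],1],
    [[0.0025,-0.045,0],[0,0,0],1],
    [[0.0025,-0.045,0],[0,0,0],1],
    [[0.0025,-0.045,0],[0,0,0],1],
    [[0.002,-0.035,0],[0,0,0],1],
    [[0.001,-0.025,0],[0,0,0],1],
    [[0,-0.0125,0],[0,0,-3],1],
    [[0,0,0],[0,0,-8],1],
    [[0,0,0],[0,0,-10],1],
    [[0,0,0],[0,0,-9],1],
    [[0,0,0],[0,0,-5],1],
    [[0,0,0],[0,0,-2],1],
    [[0,0,0],[0,0,0],1],
    [[0,0,0],[0,0,0],1]
  ]
}}

```text
clock: 26.68
ee_pos: [0.355, -0.2924, 0.1732]
tool_rot: [0.213, 0.977, 0.0, -0.0]
contact_force: [0.7, -0.3, -0.6]
finger_gap: 0.0435
grip_force: 36.2
```

```bash
python3 - <<'E'
from h import *
from go import go
v=[wrist()];go(.3545,-.2925,.03,1.144)
cv2.imwrite("pics/w7.png",v[0][0][...,::-1])
E
```

```text
shift mm [  0.5  -0.3 143.2] yaw 1.142 turn -0.1 q [-0.69  0.18 -0.4   0.99 -0.   -0.26] tilt [-0.0001 -0.    ] t 26.725
```

View pics/w7.png

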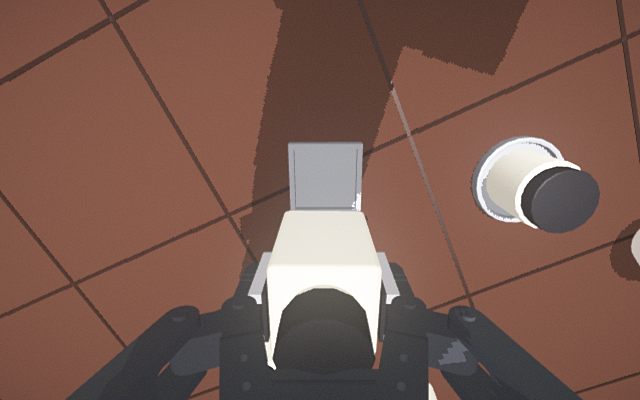

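Call:
{"name": "jog_arm", "arguments": {
  "increments": [
    [[0,0,0.015],[0,0,0],1],
    [[0,0,0.035],[0,0,0],1],
    [[0,0,0.04],[0,0,0],1],
    [[0,0,0.03],[0,0,0],1],
    [[0,0,0.014],[0,0,0],1],
    [[0,0,0.006],[0,0,0],1],
    [[0,0,0.001],[0,0,0],1],
    [[0,0,0.001],[0,0,0],1],
    [[0,0,0.001],[0,0,0],1],
    [[0,0,0.001],[0,0,0],1],
    [[0,0,0],[0,0,0],1]
  ]
}}

```text
clock: 28.1
ee_pos: [0.3553, -0.2924, 0.0294]
tool_rot: [0.212, 0.977, -0.0, 0.0]
contact_force: [-0.2, -0.2, -1.6]
finger_gap: 0.0438
grip_force: 36.1
```

Call:
{"name": "jog_arm", "arguments": {
  "increments": [
    [[0,0,0.001],[0,0,0],1],
    [[0,0,0],[0,0,0],1]
  ]
}}

```text
clock: 28.35
ee_pos: [0.3553, -0.2925, 0.0293]
tool_rot: [0.212, 0.977, -0.0, 0.0]
contact_force: [-4.6, 1.4, 9.2]
finger_gap: 0.0436
grip_force: 37.3
```

Call:
{"name": "jog_arm", "arguments": {
  "increments": [
    [[0,0,-0.001],[0,0,0],1],
    [[0,0,0],[0,0,0],0.1],
    [[0,0,0],[0,0,0],-0.2],
    [[0,0,0],[0,0,0],-1],
    [[0,0,0],[0,0,0],-1],
    [[0,0,0],[0,0,0],-1],
    [[0,0,-0.01],[0,0,0],-1],
    [[0,0,-0.03],[0,0,0],-1],
    [[0,0,-0.05],[0,0,0],-1],
    [[0,0,-0.05],[0,0,0],-1],
    [[0,0,-0.02],[0,0,0],-1],
    [[0,0,0],[0,0,0],-1]
  ]
}}

```text
clock: 29.85
ee_pos: [0.3565, -0.2934, 0.1916]
tool_rot: [0.212, 0.977, -0.001, 0.002]
contact_force: [0.5, -0.2, -0.4]
finger_gap: 0.0853
grip_force: 0.0
```

```bash
python3 -c "
from go import go
go(.633,.131,.185,-.376)"
```

```text
shift mm [-75.3 500.9   6.3] yaw 1.143 turn 87.0 q [-0.69  0.17 -0.36  1.03  0.   -0.26] tilt [ 0.0039 -0.0032] t 29.85
```

Call:
{"name": "jog_arm", "arguments": {
  "increments": [
    [[-0.002,0.016,0],[0,0,0],-1],
    [[-0.005,0.035,0.001],[0,0,0],-1],
    [[-0.0075,0.05,0.001],[0,0,0],-1],
    [[-0.0075,0.05,0.001],[0,0,0],-1],
    [[-0.0075,0.05,0.001],[0,0,0],-1],
    [[-0.0075,0.05,0.001],[0,0,0],-1],
    [[-0.0075,0.05,0.001],[0,0,0],-1],
    [[-0.0075,0.05,0],[0,0,0],-1],
    [[-0.0075,0.05,0],[0,0,0],-1],
    [[-0.007,0.045,0],[0,0,0],-1],
    [[-0.005,0.035,0],[0,0,0],-1],
    [[-0.004,0.02,0],[0,0,0],-1]
  ]
}}

```text
clock: 31.35
ee_pos: [0.6311, 0.135, 0.1807]
tool_rot: [0.211, 0.977, -0.0, -0.002]
contact_force: [-0.3, 0.1, 0.4]
finger_gap: 0.0851
grip_force: 0.0
```

Call:
{"name": "jog_arm", "arguments": {
  "increments": [
    [[0,0,0],[0,0,4],-1],
    [[0,0,0],[0,0,10],-1],
    [[0,0,0],[0,0,10],-1],
    [[0,0,0],[0,0,10],-1],
    [[0,0,0],[0,0,10],-1],
    [[0,0,0],[0,0,10],-1],
    [[0,0,0],[0,0,10],-1],
    [[0,0,0],[0,0,10],-1],
    [[0,0,0],[0,0,9],-1],
    [[0,0,0],[0,0,4],-1],
    [[0,0,0],[0,0,0],-1],
    [[0,0,0],[0,0,0],-1]
  ]
}}

```text
clock: 32.85
ee_pos: [0.6311, 0.1325, 0.1821]
tool_rot: [0.826, 0.563, -0.001, -0.0]
contact_force: [0.4, 0.5, 0.3]
finger_gap: 0.0855
grip_force: 0.0
```

```bash
python3 - <<'E'
from h import *
from go import go
v=[wrist()];p,c,_=fit("oblong",v,[.633,.131],w=130);print(p,c);go(p[0],p[1],.014,p[2]+np.pi/2)
overlay(v,{"oblong":p},"pics/w8.png",w=130)
E
```

```text
[0.63336127 0.13189155 1.19924709] 4718.698956206272
shift mm [  0.4   2.3 168.4] yaw -0.375 turn -0.2 q [0.21 0.49 0.09 1.17 0.   2.15] tilt [-0.0016 -0.0002] t 32.9
```

View pics/w8.png

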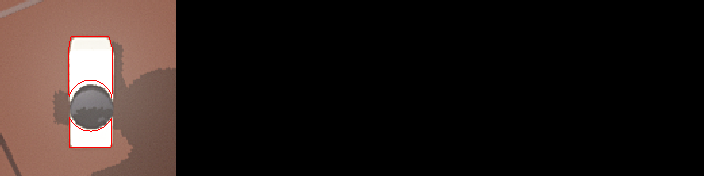

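Call:
{"name": "jog_arm", "arguments": {
  "increments": [
    [[0,0.002,0.02],[0,0,0],-1],
    [[0,0,0.045],[0,0,0],-1],
    [[0,0,0.045],[0,0,0],-1],
    [[0,0,0.038],[0,0,0],-1],
    [[0,0,0.013],[0,0,0],-1],
    [[0,0,0.005],[0,0,0],-1],
    [[0,0,0],[0,0,0],-1],
    [[0,0,0],[0,0,0],0],
    [[0,0,0],[0,0,0],0],
    [[0,0,0],[0,0,0],0.3],
    [[0,0,0],[0,0,0],1],
    [[0,0,0],[0,0,0],1],
    [[0,0,0],[0,0,0],1],
    [[0,0,0],[0,0,0],1]
  ],
  "force": 35
}}

```text
clock: 34.65
ee_pos: [0.6342, 0.1313, 0.0179]
tool_rot: [0.827, 0.563, 0.0, 0.0]
contact_force: [-0.6, 0.4, 6.0]
finger_gap: 0.0279
grip_force: 35.5
```

Call:
{"name": "jog_arm", "arguments": {
  "increments": [
    [[0,0,-0.005],[0,0,0],1],
    [[0,0,-0.015],[0,0,0],1],
    [[0,0,-0.03],[0,0,0],1],
    [[0,0,-0.04],[0,0,0],1],
    [[0,0,-0.03],[0,0,0],1],
    [[0,0,-0.02],[0,0,0],1],
    [[0,0,-0.01],[0,0,0],1],
    [[0,0,0],[0,0,0],1],
    [[0,0,0],[0,0,0],1]
  ]
}}

```text
clock: 35.78
ee_pos: [0.6331, 0.1311, 0.1662]
tool_rot: [0.827, 0.563, -0.001, -0.0]
contact_force: [-0.0, -0.1, -1.9]
finger_gap: 0.0277
grip_force: 34.7
```

```bash
python3 -c "
from go import go
go(.3462,.298,.165,.887)"
```

```text
shift mm [  50.  -328.1    1.7] yaw -0.376 turn -72.3 q [0.2  0.5  0.06 1.14 0.   2.15] tilt [-0.002  -0.0004] t 35.775
```

Call:
{"name": "jog_arm", "arguments": {
  "increments": [
    [[0.002,-0.015,0],[0,0,0],1],
    [[0.005,-0.03,0],[0,0,0],1],
    [[0.007,-0.045,0],[0,0,0],1],
    [[0.007,-0.045,0],[0,0,0],1],
    [[0.007,-0.045,0],[0,0,0],1],
    [[0.007,-0.045,0],[0,0,0],1],
    [[0.006,-0.045,0],[0,0,0],1],
    [[0.006,-0.035,0],[0,0,0],1],
    [[0.003,-0.023,0],[0,0,-3.3],1],
    [[0,0,0],[0,0,-8],1],
    [[0,0,0],[0,0,-10],1],
    [[0,0,0],[0,0,-10],1],
    [[0,0,0],[0,0,-10],1],
    [[0,0,0],[0,0,-10],1],
    [[0,0,0],[0,0,-10],1],
    [[0,0,0],[0,0,-7],1],
    [[0,0,0],[0,0,-4],1],
    [[0,0,0],[0,0,0],1],
    [[0,0,0],[0,0,0],1]
  ]
}}

```text
clock: 38.15
ee_pos: [0.3463, 0.2979, 0.167]
tool_rot: [0.336, 0.942, -0.0, -0.0]
contact_force: [-1.0, -0.7, -1.2]
finger_gap: 0.0277
grip_force: 34.9
```

```bash
python3 - <<'E'
from h import *
from go import go
v=[wrist()];go(.346,.298,.024,.887)
cv2.imwrite("pics/w9.png",v[0][0][...,::-1])
E
```

```text
shift mm [  0.4  -0.2 143.1] yaw 0.886 turn -0.1 q [ 0.71  0.19 -0.41  0.97  0.    1.4 ] tilt [-0.0005 -0.0003] t 38.2
```

View pics/w9.png

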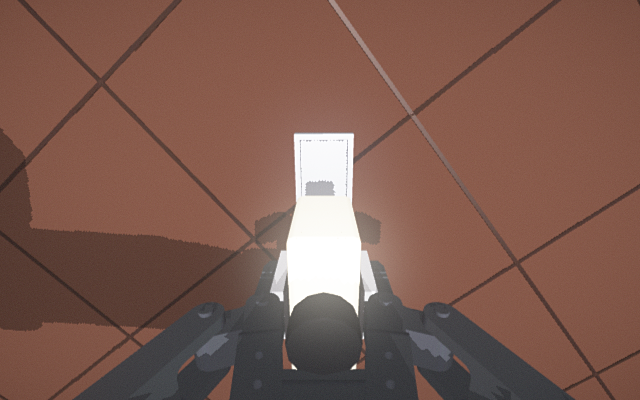

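Aligned with the oblong tray (tray centre at column ~324, bottle ~324). Contact is expected at TCP z ≈ 0.023.

Call:
{"name": "jog_arm", "arguments": {
  "increments": [
    [[0,0,0.015],[0,0,0],1],
    [[0,0,0.035],[0,0,0],1],
    [[0,0,0.04],[0,0,0],1],
    [[0,0,0.03],[0,0,0],1],
    [[0,0,0.014],[0,0,0],1],
    [[0,0,0.006],[0,0,0],1],
    [[0,0,0.001],[0,0,0],1],
    [[0,0,0.001],[0,0,0],1],
    [[0,0,0.001],[0,0,0],1],
    [[0,0,0.001],[0,0,0],1],
    [[0,0,0],[0,0,0],1]
  ]
}}

```text
clock: 39.58
ee_pos: [0.3471, 0.2982, 0.0234]
tool_rot: [0.336, 0.942, 0.0, 0.0]
contact_force: [-0.2, -0.9, -1.3]
finger_gap: 0.0277
grip_force: 35.0
```

Call:
{"name": "jog_arm", "arguments": {
  "increments": [
    [[0,0,0.001],[0,0,0],1],
    [[0,0,0],[0,0,0],1]
  ]
}}

```text
clock: 39.83
ee_pos: [0.3471, 0.2983, 0.0229]
tool_rot: [0.336, 0.942, 0.0, 0.0]
contact_force: [-1.1, -0.3, 4.5]
finger_gap: 0.0276
grip_force: 35.6
```

Call:
{"name": "jog_arm", "arguments": {
  "increments": [
    [[0,0,-0.0005],[0,0,0],1],
    [[0,0,0],[0,0,0],0.4],
    [[0,0,0],[0,0,0],0.1],
    [[0,0,0],[0,0,0],-1],
    [[0,0,0],[0,0,0],-1],
    [[0,0,0],[0,0,0],-1],
    [[0,0,-0.01],[0,0,0],-1],
    [[0,0,-0.03],[0,0,0],-1],
    [[0,0,-0.05],[0,0,0],-1],
    [[0,0,-0.05],[0,0,0],-1],
    [[0,0,-0.05],[0,0,0],-1],
    [[0,0.02,-0.02],[0,0,0],-1],
    [[0,0.04,0],[0,0,0],-1],
    [[0,0.04,0],[0,0,0],-1],
    [[0,0.04,0],[0,0,0],-1],
    [[0,0.02,0],[0,0,0],-1],
    [[0,0,0],[0,0,0],-1],
    [[0,0,0],[0,0,0],-1]
  ]
}}

```text
clock: 42.08
ee_pos: [0.4475, 0.4213, 0.233]
tool_rot: [0.336, 0.942, -0.0, -0.0]
contact_force: [-0.8, 0.1, 0.2]
finger_gap: 0.0853
grip_force: 0.0
```

```bash
python3 - <<'E'
from h import *
from cell import imaging
v=[(d["frame"],d["mtx"],d["T"]) for d in map(imaging.read_camera,("top","scene"))]
print("mortar",fit("mortar",v[:1],w=44)[0])
P={"jar":[.4355,-.1200],"vial":[.4962,-.4215],"square":[.3553,-.2925,1.144],"oblong":[.347,.298,-.684]}
overlay(v,P,"pics/fin.png",w=44,zb=.005)
E
```

```text
mortar [0.57015738 0.00206214]
```

View pics/fin.png

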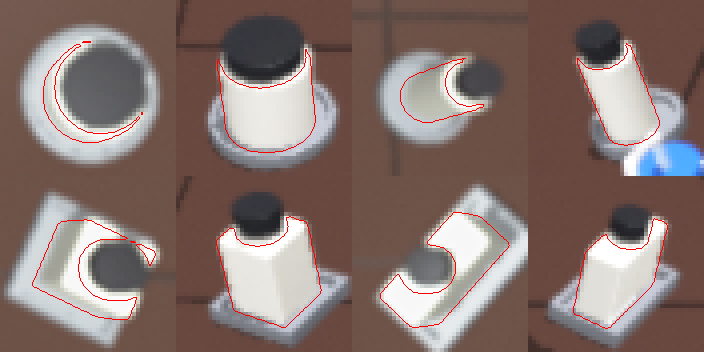

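```bash
python3 -c "
from cell import hand_in
print(hand_in())"
```

```text
the job is handed in; nothing more can be done
None
```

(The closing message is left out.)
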